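# Slide a full syrup bottle back into its rack

## Task

One full, top-heavy syrup bottle has been left out on the steel counter, in front of the bottle rack. Without gripping or lifting it, gently push it low on its body with the fingertips so that it slides upright, without tipping, into the one empty stall of the rack, squarely home against the stall's back. Leave the two bottles in the rack, the green-lidded tub and the doughnut alone.

Things in the scene. Friction and masses are not known exactly. Their poses are not given: they have to be found in the camera images.
- bottle: the bottle to push: tall slim amber glass syrup bottle standing on the counter in front of the rack. Round, 62 mm diameter up to 185 mm, then shoulder, thin neck and pourer, 305 mm tall, 0.65 to 0.95 kg. Origin: centre of its underside; z up; yaw does not matter. Friction on the steel 0.5 to 0.7: pushed level at 30 mm height or lower it slides, above about 45 to 60 mm it tips.
- bottle_low (a point): point on the bottle's axis 20 mm above its underside: the height at which to push it. The bottle's upper part blocks a hand held straight above fingertips that touch it here, so lean the hand back.
- free_home (a point): point on the counter (z = 0) where the centre of the bottle's underside is when home in the empty stall. x axis: level, straight in from the stall's open front to its back; y across the stall; z up. The back plate's front face is at x = +32 mm, so the bottle touches it 1 mm beyond this point.
- stall_free: the empty stall, fixed (same origin and axes as free_home): a U of stainless sheet open at front, top and bottom, the counter is its floor. 76 mm wide inside; cheeks 67 mm high, ending at x = -15 mm with rounded edges, so a bottle at home stands out 16 mm in front. Stands in a row of three equal stalls at 84 mm centres along y, on a rail 88 mm high; may be at either end or in the middle.
- stored_a: a bottle of the same kind already home in one of the other two stalls; leave it alone. Origin at the centre of its underside
- stored_b: a bottle of the same kind already home in the remaining stall; leave it alone. Origin at the centre of its underside
- tub: closed food tub with a green lid, 108 x 108 mm and 82 mm high, on the counter behind the rack; leave it alone. Origin at the centre of its underside
- doughnut: iced doughnut, 92 mm across and 37 mm high, lying on a 160 x 170 mm sheet of paper fixed on the counter, well in front of the rack on the bottle's side; leave it alone. Origin at the centre of its underside

How it is judged (in metres and radians):
At the end, for the whole second after the job is handed in: The bottle stands upright (within 2 degrees) and still on the counter in the empty stall, its centre within 10 mm of the stall's middle and less than 8 mm short of its home point (x of bottle in the frame of free_home between -0.008 and 0.005 m and y of bottle in the frame of free_home between -0.01 and 0.01 m and height (world z) of bottle below 0.004 m and angle between bottle's own z axis and vertical below 0.04 rad and linear speed of bottle below 0.02 m/s); the robot touches nothing.
It fails at once if the bottle tips by more than 8 degrees (angle between bottle's own z axis and vertical above 0.14 rad).
It fails at once if the bottle is lifted off the counter (height (world z) of bottle above 0.007 m).
It fails at once if the bottle is gripped or shoved hard: more than 30 N between fingers and bottle (contact force between the fingers and bottle above 30 N).
It fails at once if the bottle is touched high: fingers press it with the grasp point more than 100 mm above the counter (contact force between the fingers and bottle above 1 N and height (world z) of the grasp point above 0.1 m).
It fails at once if another thing is disturbed: a bottle in the rack, the tub or the doughnut shifts by more than 15 mm, or such a bottle tips by more than 8 degrees (distance of any of stored_a, stored_b, tub, doughnut from where it was at the start of the episode above 0.015 m or angle between any of stored_a, stored_b's own z axis and vertical above 0.14 rad).
It also fails if it takes over 45 s, if anything falls off the work surface, if the arm or the gripper's body presses on something with over 40 N, if the wrist force passes 120 N, or if a joint passes its speed limit or range.

## Robot

A 7-joint arm with a two-finger parallel gripper is mounted at the origin on the work surface. World frame = base frame: x ahead of the robot, y to its left, z up, the work surface at z = 0. Lengths are in mm, angles in rad, forces in N, time in s.
With the tool pointing down it reaches from about 425 to 800 mm from the base axis. Payload 8.3 kg.
Tool frame: the origin (TCP) lies at the very end of the fingers, on their centre line; the grasp point (between the pads) lies 19 mm behind it; z points along the fingers, y is the line along which they close (so a half turn about z gives the same grasp; the last joint's range is limited). The gripper opens to 85 mm and grips with 20 to 120 N. Pads are 22 mm wide; open, the fingers measure 114 mm over their backs; the gripper's body (76 mm by 85 mm) begins 54 mm behind the grasp point. The pads swing forward as they close: fully open they stand 13 mm farther back than shut.
Start: joints at [-1.403, 0.383, 0.016, 1.37, -0.006, 1.388, -0.046], TCP at [142.921, 608.421, 231.279] pointing down, gripper open.
Joint ranges: [-2.95, 2.95], [-0.25, 2.06], [-1.52, 1.56], [0.18, 2.33], [-1.44, 4.58], [0.02, 2.06], [-3.01, 3.01]. Speed limits (rad/s): [2.39, 2.39, 3.01, 3.01, 3.14, 3.14, 3.14].

## Interface

Orientations are given as a unit quaternion [x, y, z, w].
In Python, from cell import arm gives the robot as it stands. The module is installed in compiled form; this text tells all that it offers.
- The arm moves only by the tool servo_tool, never from a script. Its argument "steps" is one flat list of numbers, 6 for each row, row after row: the shift along the tool's x, y, z in mm, then the turn, a rotation vector about the tool's x, y, z in degrees. In form: [tx, ty, tz, ax, ay, az, tx, ty, tz, ax, ay, az, ...]. A call has 1 to 20 rows; each row is the pose to reach, as a shift and turn from the pose commanded when the call began, along the tool's axes at that moment; what a row does not reach only later rows make up. A row lasts 1/10 s, in which the tool goes at most 50 mm and 8.59 degrees, less where a joint would pass 70% of its speed; a pose out of reach is approached as far as the arm can. A call with a gripper value outside its range is refused whole. "gripper" is the finger opening in mm, from 0 to 85.4, set as the call begins (left out, the last holds). The fingers move at their own pace and stop on an object; "newtons" is the grip in N (left out, the last holds). Time passes only in rows, so rows that repeat a pose let the fingers close. It gives the time, the measured TCP pose, the force, the opening and the grip force at its end, in the units of the state.
- arm.sense(): the state, without advancing time (a new reading comes with each control period).
- arm.get_image(name): name is "scene" or "side" or "wrist"; returns a dict with "frame" (400x640x3 uint8, red, green, blue), "camera_matrix" (3x3 intrinsics, pixels), "distortion" ([k1, k2, p1, p2, k3] as OpenCV has them; the pictures are not rectified), "R" (3x3) and "t" (3): a world point X has camera coordinates R X + t. Camera axes: x right, y down, z forward; pixel columns grow to the right and rows downward; lengths in mm; the calibration is good to about 2 mm. A picture is of the moment at which its call begins. There is no depth.
- arm.hand_in(): hands the job in; it is judged then, once.
The state is a dict: "time": time; "joints": joint angles; "qd": joint speeds; "effort": joint torques, N m; "ee_pos": TCP position; "orientation": TCP orientation; "wrist_force": force on the tool from outside, world axes, zero at the start; "wrist_torque": the same for the moment, N m; "width": finger opening in mm; "grip_force": force on a finger pad.
Only numpy, scipy, OpenCV 4.12 (cv2) and the standard library are available. Lean on these libraries where they do the work, as an engineer would, in place of code of your own. Each camera call takes 0.05 s, during which the arm holds its last target. There are 200 camera calls.

## Working session

There is one attempt and no reset: what is moved stays moved. The work goes in short steps, Python scripts to look and compute and a tool call to move; the robot and the scene stay as the last step left them, time stands still between calls to the robot, and variables do not carry over. Pictures are saved under pics/ and viewed, at most 10 in all, crops included, and the job is handed in when it is done.

Besides the shell and the picture viewer there is one more tool, called after "Call:" as name(argument=value, ...) on one line, values as JSON. servo_tool: Moves the arm, as the interface text tells. Its arguments: {"type":"object","properties":{"steps":{"type":"array"},"gripper":{"type":"number"},"newtons":{"type":"number"}},"required":["steps"]}

```bash
mkdir -p pics; python3 - <<'E'
from cell import arm
import cv2
print(arm.sense())
for n in("scene","side"):
    d=arm.get_image(n); cv2.imwrite(f"pics/{n}0.png",d["frame"][:,:,::-1])
    print(n,d["camera_matrix"],d["distortion"],d["R"],d["t"])
E
```

```text
{'time': 0.0, 'joints': array([-1.40291843,  0.38426203,  0.01639227,  1.37116572, -0.00626967,
        1.38818496, -0.04647688]), 'qd': array([ 9.46820161e-04,  4.35180705e-04,  7.75308345e-04,  1.31629884e-03,
       -4.78529123e-04, -5.59601377e-05, -2.13900202e-04]), 'effort': array([ 7.40883843e-04, -6.27588844e+01,  8.44673719e-01, -3.71828592e+01,
        1.65849278e-02,  1.41909122e-02,  7.40453800e-06]), 'ee_pos': array([142.83055129, 607.94501235, 230.25889653]), 'orientation': array([ 1.15095572e-01,  9.93353935e-01, -9.81956362e-04, -7.69345032e-05]), 'wrist_force': array([ 0.68005236, -0.4998766 , -0.11315934]), 'wrist_torque': array([0.03691582, 0.03412192, 0.05627421]), 'grip_force': 0.0, 'width': 85.21694186783404}
scene [[392.54340128   0.         315.08085614]
 [  0.         392.54340128 200.39066674]
 [  0.           0.           1.        ]] [-0.00450135  0.          0.          0.          0.        ] [[ 0.83903148  0.54407293 -0.00328806]
 [ 0.46593733 -0.72163046 -0.5120077 ]
 [-0.28094229  0.42805855 -0.85897457]] [-498.75367684 -289.06764239 1314.68779685]
side [[507.05841315   0.         318.53716171]
 [  0.         507.05841315 200.79539149]
 [  0.           0.           1.        ]] [0.0547666 0.        0.        0.        0.       ] [[ 0.91459839 -0.40388042  0.01975836]
 [-0.28757209 -0.68401158 -0.67039575]
 [ 0.28427467  0.60746092 -0.74174062]] [-598.42779728  224.39327614 1069.13300754]
```

View pics/scene0.png

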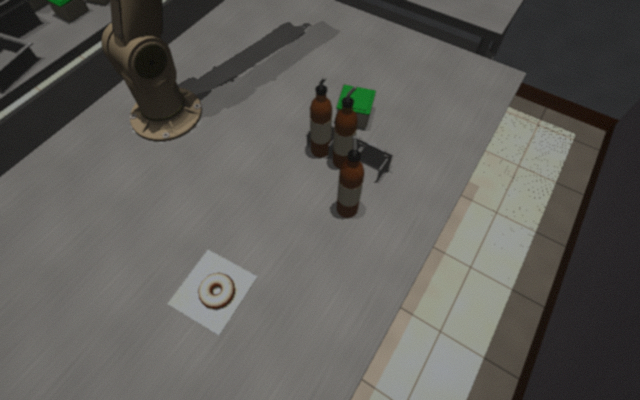

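View pics/side0.png

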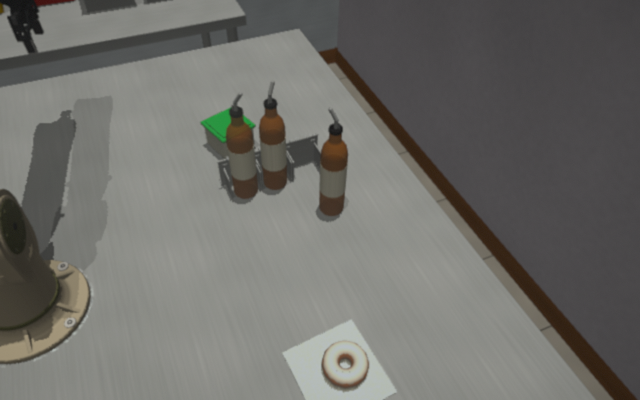

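The scene view shows the bottle at (349,200), stored bottles at (320,140) and (345,150), and the empty stall at about (375,155). The doughnut is well off at (216,290). The side view shows the bottle at (332,200) and the empty stall at the right end of the row, about (303,155). I'll enlarge both.

```bash
python3 - <<'E'
import cv2, numpy as np
a=cv2.imread("pics/scene0.png")[75:225,290:410]; b=cv2.imread("pics/side0.png")[75:225,200:360]
f=lambda i,s:cv2.convertScaleAbs(cv2.resize(i,None,fx=s,fy=s,interpolation=cv2.INTER_CUBIC),alpha=1.6)
cv2.imwrite("pics/c1.png",f(a,4)); cv2.imwrite("pics/c2.png",f(b,4))
E
```

```text
(no output)
```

View pics/c1.png

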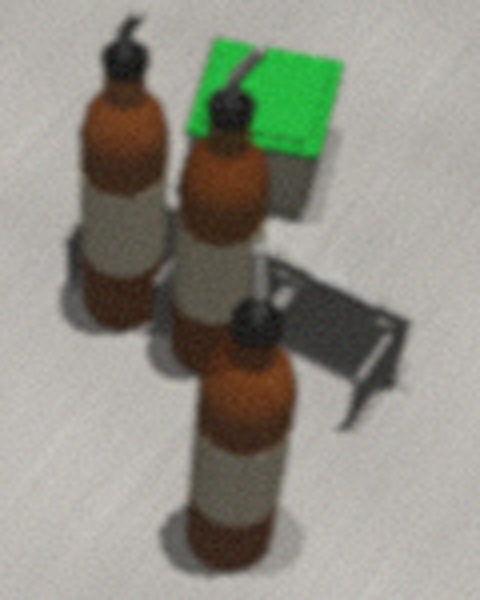

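View pics/c2.png

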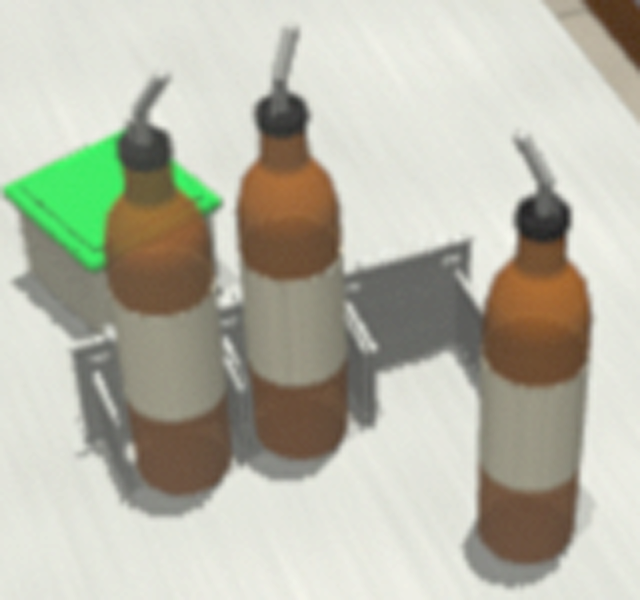

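Both crops show the bottle and two stored bottles clearly, and the empty stall is the end one (rail end corner at c1 (409,320), c2 (470,240)). I'll fit the bottles from base outline readings.

```bash
cat > h.py <<'E'
import numpy as np, cv2
from scipy.optimize import least_squares
from cell import arm
def proj(d,P):
    return cv2.projectPoints(np.atleast_2d(np.array(P,float)),cv2.Rodrigues(d["R"])[0],d["t"],d["camera_matrix"],np.array(d["distortion"]))[0][:,0]
th=np.linspace(0,2*np.pi,181)
def pred(d,x,y):
    c=lambda z:proj(d,np.c_[x+31*np.cos(th),y+31*np.sin(th),0*th+z])
    b,m=c(0),c(12); return np.array([m[:,0].min(),m[:,0].max(),b[:,1].max()])
def tri(ds,uv):
    return least_squares(lambda X:np.concatenate([proj(d,X)[0]-p for d,p in zip(ds,uv)]),[400,300,50])
E
python3 - <<'E'
from h import *
S,D=arm.get_image("scene"),arm.get_image("side")
o1,o2=np.array([290,75]),np.array([200,75])
R={"bot":((188,270,571),(477,576,563)),"a":((81,154,328),(135,231,493)),"b":((172,None,375),(252,346,459))}
for k,(s,d) in R.items():
    def f(p):
        r=[]
        for c,o,m in((S,o1,s),(D,o2,d)):
            q=pred(c,*p)
            r+=[q[i]-(m[i]/4+(o[0] if i<2 else o[1])) for i in range(3) if m[i] is not None]
        return r
    z=least_squares(f,[500,300]); print(k,z.x.round(1),np.round(z.fun,2))
for n,u,v in(("corner",(409,320),(470,240)),):
    z=tri((S,D),(np.array(u)/4+o1,np.array(v)/4+o2)); print(n,z.x.round(1),z.fun.round(2))
E
```

```text
bot [695.1  14.5] [-0.35  1.    0.67 -0.43 -0.36  0.24]
a [515.5 151.3] [ 0.03  1.66  1.05 -0.91 -0.46  0.83]
b [596.8 153.7] [-0.1   0.4  -0.27  0.09 -0.32]
corner [733.  190.5  84.4] [-0.05  0.39 -0.2  -0.3 ]
```

Bottle at (695, 14). Stored bottles are at about (515,151) and (597,154), so the row runs along +x, turned roughly 1.5°, and home is near (681,156), with the push along +y. I'll go up, over and in front of the rack, then take a close look.

Call:
servo_tool(steps=[0, 0, -190, 0, 0, 0, 0, 0, -190, 0, 0, 0, 0, 0, -190, 0, 0, 0, 0, 0, -190, 0, 0, 0, -646, -535, -190, 0, 0, 75, -646, -535, -190, 0, 0, 75, -646, -535, -190, 0, 0, 75, -646, -535, -190, 0, 0, 75, -646, -535, -190, 0, 0, 75, -646, -535, -190, 0, 0, 75, -646, -535, -190, 0, 0, 75, -646, -535, -190, 0, 0, 75, -646, -535, -190, 0, 0, 75, -646, -535, -190, 0, 0, 75, -646, -535, -190, 0, 0, 75, -646, -535, -190, 0, 0, 75, -646, -535, -190, 0, 0, 75, -646, -535, -190, 0, 0, 75, -646, -535, -190, 0, 0, 75, -646, -535, -190, 0, 0, 75], gripper=36)

```text
time: 2.2
ee_pos: [627.0, -30.4, 421.2]
orientation: [0.695, 0.719, 0.0, -0.0]
wrist_force: [1.4, 1.6, 0.8]
width: 36.1
grip_force: 0.0
```

```bash
python3 - <<'E'
from h import *
d=arm.get_image("wrist"); cv2.imwrite("pics/w1.png",cv2.convertScaleAbs(d["frame"][:,:,::-1],alpha=1.4))
s=arm.sense(); print(s["joints"].round(2),s["ee_pos"],s["orientation"].round(4))
for P in([695,14,0],[681,156,0],[733,190,88]): print(P,proj(d,P))
import pickle; pickle.dump({k:np.array(d[k]) for k in("camera_matrix","distortion","R","t")},open("w1.pkl","wb"))
E
```

```text
[-0.38  0.46  0.7   0.95 -0.29  1.82  0.21] [628.73577959 -39.89530467 417.12974754] [ 6.997e-01  7.145e-01 -3.700e-03 -2.000e-04]
[695, 14, 0] [[355.93977513 131.27363064]]
[681, 156, 0] [[352.92653176  42.22595405]]
[733, 190, 88] [[400.40307371   1.85806021]]
```

View pics/w1.png

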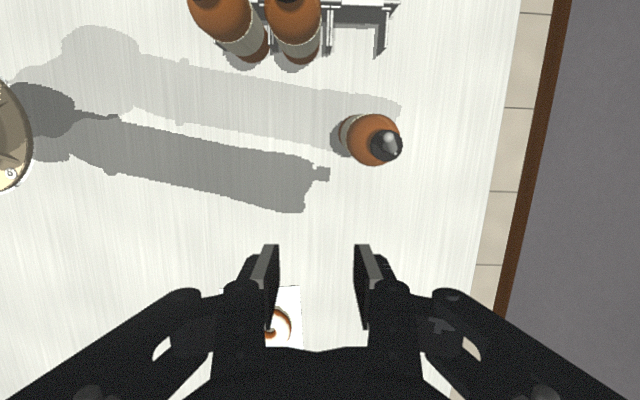

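The wrist view shows the whole row: free stall between cheeks at about (330,45) and (380,45), bottle base near (355,133), doughnut at (272,325) clear. I'll enlarge the stall.

```bash
python3 - <<'E'
import cv2
a=cv2.imread("pics/w1.png")[0:170,235:415]
cv2.imwrite("pics/c3.png",cv2.resize(cv2.convertScaleAbs(a,alpha=.8),None,fx=3.5,fy=3.5,interpolation=cv2.INTER_CUBIC))
E
```

```text
(no output)
```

View pics/c3.png

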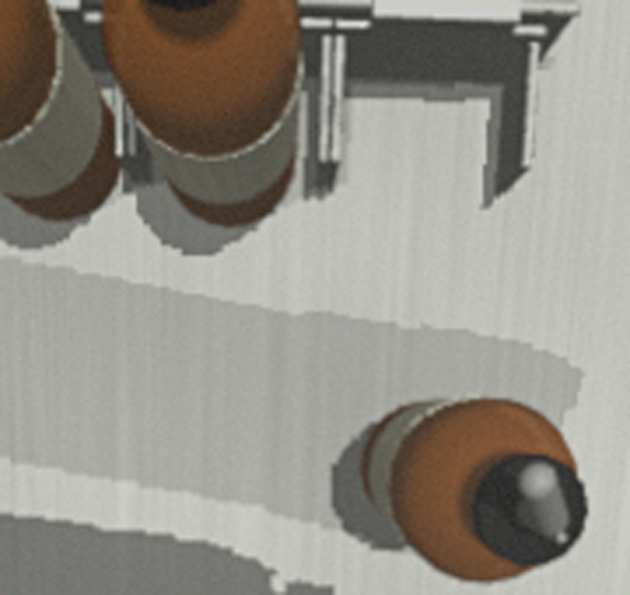

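```bash
cat >> h.py <<'E'
def onplane(d,uv,z):
    n=cv2.undistortPoints(np.array([[uv]],float),d["camera_matrix"],np.array(d["distortion"]))[0,0]
    R,t=d["R"],d["t"]; r=R.T@np.array([*n,1]); c=-R.T@t; return c+r*(z-c[2])/r[2]
E
python3 - <<'E'
from h import *
import pickle
d=pickle.load(open("w1.pkl","rb"))
for k,u in dict(Lf=(347,161),Rf=(525,164),Lb=(346,37),Rb=(529,42)).items():
    print(k,onplane(d,(u[0]/3.5+235,u[1]/3.5),67).round(1))
print("cheek foot R",onplane(d,(486/3.5+235,207/3.5),0).round(1))
q=proj(d,np.c_[695+31*np.cos(th),14.5+31*np.sin(th),0*th+8]);print("base left",(q[:,0].min()-235)*3.5,(q[q[:,0].argmin(),1])*3.5)
for z in(185,): 
  q=proj(d,np.c_[695+31*np.cos(th),14.5+31*np.sin(th),0*th+z]);print("sh",((q.min(0)-[235,0])*3.5),((q.max(0)-[235,0])*3.5))
# rail top
print("rail R corner",onplane(d,(577/3.5+235,12/3.5),88).round(1),(onplane(d,(305/3.5+235,0),88)).round(1))
# tip of pourer/neck: cap centre at z~280
print(onplane(d,(530/3.5+235,505/3.5),265).round(1))
E
```

```text
Lf [647.6 135.8  67. ]
Rf [721.  137.4  67. ]
Lb [645. 182.  67.]
Rb [718.8 183.   67. ]
cheek foot R [717.1 131.6   0. ]
base left 362.1303602800316 459.17879933266465
sh [398.1853724  387.28216569] [582.42240254 574.89472393]
rail R corner [732.4 188.1  88. ] [627.9 188.2  88. ]
[691.2  13.8 265. ]
```

```bash
cat >> h.py <<'E'
from scipy.spatial.transform import Rotation as Ro
B=np.array([694,14.]);H=np.array([683,153.]);M=(H-B)/np.linalg.norm(H-B)
def goal(pos,t):
    t=np.radians(t); m=np.array([*M,0]); y=np.array([M[1],-M[0],0]); z=np.sin(t)*m-np.cos(t)*np.array([0,0,1])
    R=np.c_[np.cross(y,z),y,z]; s=arm.sense(); R0=Ro.from_quat(s["orientation"])
    print("at",s["ee_pos"].round(1),"F",s["wrist_force"].round(1),"shift",R0.inv().apply(np.array(pos)-s["ee_pos"]).round(1),"turn",np.degrees((R0.inv()*Ro.from_matrix(R)).as_rotvec()).round(2))
    print("axes along-m,up in tool:",R0.inv().apply([*M,0]).round(3),R0.inv().apply([0,0,1]).round(3))
E
python3 -c "
from h import *
goal([*(B-110*M),150],45)"
```

```text
at [628.7 -39.9 417.1] F [-2.2 -2.8 -4.6] shift [-56.   74.2 267. ] turn [ 1.   45.26 -3.28]
axes along-m,up in tool: [ 0.998 -0.058 -0.005] [-0.005 -0.006 -1.   ]
```

Call:
servo_tool(steps=[-56, 74, 100, 1, 45.3, -3.3, -56, 74, 100, 1, 45.3, -3.3, -56, 74, 100, 1, 45.3, -3.3, -56, 74, 100, 1, 45.3, -3.3, -56, 74, 100, 1, 45.3, -3.3, -56, 74, 100, 1, 45.3, -3.3, -56, 74, 267, 1, 45.3, -3.3, -56, 74, 267, 1, 45.3, -3.3, -56, 74, 267, 1, 45.3, -3.3, -56, 74, 267, 1, 45.3, -3.3, -56, 74, 267, 1, 45.3, -3.3, -56, 74, 267, 1, 45.3, -3.3, -56, 74, 267, 1, 45.3, -3.3, -56, 74, 267, 1, 45.3, -3.3])

```text
time: 3.65
ee_pos: [702.7, -83.3, 157.2]
orientation: [0.621, 0.683, 0.263, -0.28]
wrist_force: [-0.5, 0.6, 0.3]
width: 36.1
grip_force: 0.0
```

```bash
python3 -c "
from h import *
print(arm.sense()['joints'].round(2))
goal([*(B-75*M),16],45)"
```

```text
[ 0.21  0.92  0.4   0.98 -0.95  1.79  0.66]
at [702.7 -83.3 157.2] F [-0.5  0.6  0.3] shift [-84.1  -2.1 115.6] turn [-0.04 -0.18  0.85]
axes along-m,up in tool: [0.705 0.011 0.709] [ 0.709  0.01  -0.705]
```

Call:
servo_tool(steps=[-84, -2, 116, 0, 0, 0.8, -84, -2, 116, 0, 0, 0.8, -84, -2, 116, 0, 0, 0.8, -84, -2, 116, 0, 0, 0.8, -84, -2, 116, 0, 0, 0.8, -84, -2, 116, 0, 0, 0.8, -84, -2, 116, 0, 0, 0.8, -84, -2, 116, 0, 0, 0.8])

```text
time: 4.45
ee_pos: [699.3, -60.4, 14.9]
orientation: [0.626, 0.678, 0.26, -0.283]
wrist_force: [0.3, -0.6, 1.2]
width: 35.7
grip_force: 0.0
```

```bash
python3 -c "
from h import *
goal([*(B-35*M),15],45)
d=arm.get_image('wrist'); cv2.imwrite('pics/w2.png',cv2.convertScaleAbs(d['frame'][:,:,::-1],alpha=1.4))"
```

```text
at [699.3 -60.4  14.9] F [ 0.3 -0.6  1.2] shift [27.9  0.6 28. ] turn [-0.08 -0.23 -0.04]
axes along-m,up in tool: [0.704 0.001 0.71 ] [ 0.71  -0.002 -0.704]
```

View pics/w2.png

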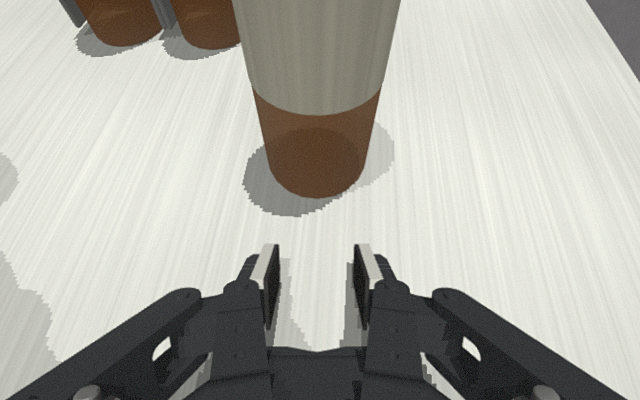

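The fingers are level with and centred on the bottle (finger gap centre column 317, bottle base centre (316,198)). Now a slow approach and push.

Call:
servo_tool(steps=[4, 0, 4, 0, 0, 0, 8, 0, 8, 0, 0, 0, 12, 0, 12, 0, 0, 0, 16, 0, 16, 0, 0, 0, 20, 0, 20, 0, 0, 0, 23, 0, 23, 0, 0, 0, 25, 0, 25, 0, 0, 0, 26.4, 0, 26.4, 0, 0, 0, 27.8, 0, 27.8, 0, 0, 0, 29.2, 0, 29.2, 0, 0, 0, 30.6, 0, 30.6, 0, 0, 0, 32, 0, 32, 0, 0, 0, 33.4, 0, 33.4, 0, 0, 0, 34.8, 0, 34.8, 0, 0, 0, 36.2, 0, 36.2, 0, 0, 0, 37.6, 0, 37.6, 0, 0, 0, 39, 0, 39, 0, 0, 0, 40.4, 0, 40.4, 0, 0, 0])

```text
time: 6.3
ee_pos: [693.8, -2.7, 13.1]
orientation: [0.627, 0.677, 0.26, -0.284]
wrist_force: [1.0, -3.6, -0.5]
width: 35.9
grip_force: 2.0
```

```bash
python3 -c "
from h import *
goal([*(H-31*M),15],45)
d=arm.get_image('wrist'); cv2.imwrite('pics/w3.png',cv2.convertScaleAbs(d['frame'][:,:,::-1],alpha=1.4))"
```

```text
at [693.8  -2.7  13.1] F [ 1.  -3.6 -0.5] shift [89.3  1.6 87.5] turn [-0.21 -0.3  -0.15]
axes along-m,up in tool: [0.703 0.001 0.711] [ 0.711 -0.004 -0.703]
```

View pics/w3.png

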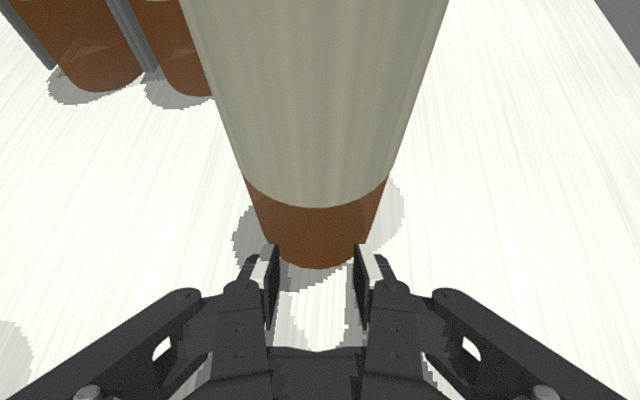

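Contact made: the bottle sits evenly in both fingertips at columns 278–355, and the force is 3.6 N. Continue pushing at about 30 mm/s.

Call:
servo_tool(steps=[1.5, 0, 1.4, 0, 0, 0, 3.2, 0, 3, 0, 0, 0, 5.3, 0, 5, 0, 0, 0, 7.6, 0, 7, 0, 0, 0, 9.9, 0.1, 9.2, 0, 0, 0, 12.2, 0.1, 11.4, 0, 0, 0, 14.5, 0.2, 13.6, 0, 0, 0, 16.8, 0.2, 15.8, 0, 0, 0, 19.1, 0.3, 18, 0, 0, 0, 21.4, 0.3, 20.2, 0, 0, 0, 23.7, 0.4, 22.4, 0, 0, 0, 26, 0.4, 24.6, 0, 0, 0, 28.3, 0.5, 26.8, 0, 0, 0, 30.6, 0.5, 29, 0, 0, 0, 32.9, 0.6, 31.2, 0, 0, 0, 35.2, 0.6, 33.4, 0, 0, 0, 37.4, 0.7, 35.6, 0, 0, 0, 39.4, 0.7, 37.5, 0, 0, 0, 41, 0.8, 39, 0, 0, 0, 42, 0.8, 40, 0, 0, 0])

```text
time: 8.35
ee_pos: [690.1, 55.3, 15.1]
orientation: [0.627, 0.678, 0.26, -0.284]
wrist_force: [-0.2, -3.5, -1.7]
width: 35.9
grip_force: 1.7
```

```bash
python3 -c "
from h import *
goal([*(H-31*M),15],45)
w=arm.get_image('wrist')['frame']; s=arm.get_image('side')['frame'][75:225,200:360]
s=cv2.resize(s,None,fx=2.667,fy=2.667,interpolation=cv2.INTER_CUBIC)
cv2.imwrite('pics/w4.png',cv2.convertScaleAbs(np.hstack([w[:,120:500],s])[:,:,::-1],alpha=1.4))"
```

```text
at [690.1  55.3  15.1] F [-0.2 -3.5 -1.7] shift [47.   0.7 47.6] turn [-0.19 -0.31 -0.13]
axes along-m,up in tool: [0.703 0.001 0.711] [ 0.711 -0.004 -0.703]
```

View pics/w4.png

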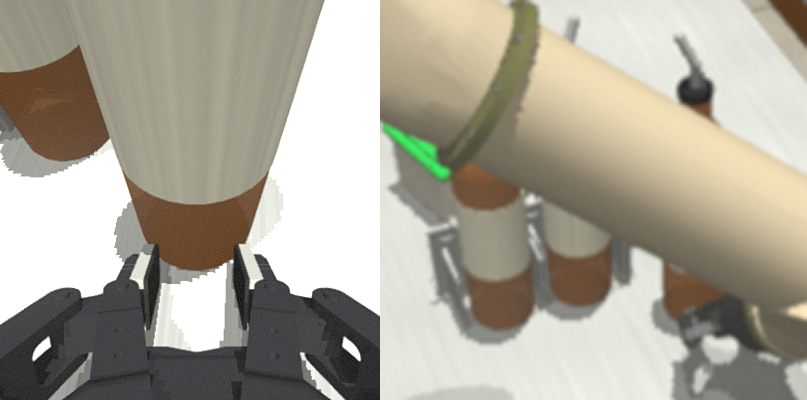

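The bottle is upright and tracking evenly between the fingertips (columns 155–238), heading into the stall. The forearm hides the rack in the side view, so I'll check its clearance numerically with ray heights.

```bash
python3 -c "
from h import *
d=arm.get_image('side')
for c in((530,0),(440,170),(640,30),(640,235),(800,150)):
    uv=((c[0]-380)/2.667+200,c[1]/2.667+75)
    print(c,[onplane(d,uv,z).round(0)[:2].tolist() for z in (200,300,400)])
print('cam',(-d['R'].T@d['t']).round(0))
d=arm.get_image('scene'); g=d['frame']; cv2.imwrite('pics/s5.png',g[:,:,::-1])
hsv=cv2.cvtColor(g,cv2.COLOR_RGB2HSV)
# tan forearm silhouette in scene: extent per column
m=cv2.inRange(hsv,(8,50,90),(25,160,255))
for u in range(200,400,20):
    r=np.where(m[:,u])[0]; print(u,r.min() if len(r) else None,r.max() if len(r) else None,len(r))
"
```

```text
(530, 0) [[626.0, 341.0], [584.0, 198.0], [542.0, 55.0]]
(440, 170) [[475.0, 135.0], [453.0, 20.0], [431.0, -96.0]]
(640, 30) [[705.0, 256.0], [653.0, 124.0], [600.0, -7.0]]
(640, 235) [[600.0, -2.0], [561.0, -99.0], [522.0, -197.0]]
(800, 150) [[767.0, 43.0], [706.0, -60.0], [645.0, -164.0]]
cam [ 308. -738.  955.]
200 0 299 19
220 0 305 79
240 0 124 88
260 76 162 87
280 116 236 112
300 158 250 80
320 183 233 48
340 194 207 14
360 None None 0
380 None None 0
```

```bash
python3 -c "
from h import *
S=arm.get_image('scene');D=arm.get_image('side')
sc=lambda v:np.interp(v,[119,176,204,212],[260,280,300,320])
# scene centreline col as function of row; find z for side centreline points
from scipy.optimize import brentq
C=lambda u:np.interp(u,[260,280,300,320],[119,165,204,210])
for c in((460,85),(530,105),(600,125),(660,150),(720,180)):
    uv=((c[0]-380)/2.667+200,c[1]/2.667+75)
    out=[]
    for z in range(100,600,50):
        P=onplane(D,uv,z); q=proj(S,P)[0]; out.append((z,P[:2].round().tolist(),(q.round()).tolist()))
    print(c,*out[2:9],sep='\n  ')
print(arm.sense()['joints'].round(3))
"
```

```text
(460, 85)
  (200, [525.0, 239.0], [340.0, 86.0])
  (250, [510.0, 175.0], [324.0, 84.0])
  (300, [496.0, 110.0], [305.0, 82.0])
  (350, [482.0, 45.0], [284.0, 80.0])
  (400, [467.0, -19.0], [259.0, 77.0])
  (450, [453.0, -84.0], [230.0, 73.0])
  (500, [438.0, -149.0], [195.0, 69.0])
(530, 105)
  (200, [573.0, 189.0], [346.0, 104.0])
  (250, [555.0, 128.0], [329.0, 102.0])
  (300, [538.0, 66.0], [310.0, 100.0])
  (350, [520.0, 5.0], [288.0, 97.0])
  (400, [503.0, -56.0], [262.0, 94.0])
  (450, [485.0, -118.0], [232.0, 90.0])
  (500, [468.0, -179.0], [196.0, 86.0])
(600, 125)
  (200, [620.0, 140.0], [352.0, 123.0])
  (250, [599.0, 82.0], [335.0, 120.0])
  (300, [579.0, 24.0], [315.0, 118.0])
  (350, [558.0, -34.0], [292.0, 115.0])
  (400, [537.0, -92.0], [265.0, 112.0])
  (450, [517.0, -151.0], [234.0, 108.0])
  (500, [496.0, -209.0], [197.0, 103.0])
(660, 150)
  (200, [655.0, 89.0], [354.0, 141.0])
  (250, [632.0, 34.0], [336.0, 139.0])
  (300, [609.0, -20.0], [315.0, 136.0])
  (350, [586.0, -75.0], [292.0, 133.0])
  (400, [563.0, -130.0], [264.0, 129.0])
  (450, [540.0, -185.0], [232.0, 125.0])
  (500, [517.0, -239.0], [194.0, 120.0])
(720, 180)
  (200, [687.0, 34.0], [354.0, 161.0])
  (250, [662.0, -17.0], [335.0, 159.0])
  (300, [637.0, -68.0], [314.0, 156.0])
  (350, [612.0, -119.0], [290.0, 152.0])
  (400, [587.0, -170.0], [261.0, 148.0])
  (450, [562.0, -221.0], [228.0, 143.0])
  (500, [536.0, -272.0], [189.0, 138.0])
[ 0.027  0.937  0.344  1.282 -1.007  1.467  0.75 ]
```

View pics/s5.png

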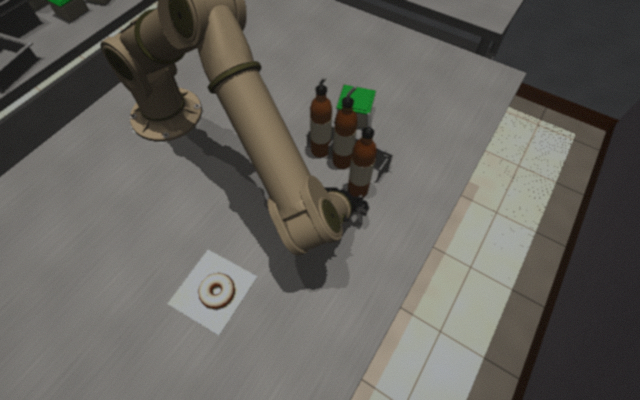

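The scene view shows the forearm (240,80)–(300,190) well in front of the rack: triangulated at y ≈ -80 to -130, z ≈ 350+, so it's clear. The bottle is upright at the stall mouth. I'll get the bottle centre from its front base point in the wrist view (column 317, row 268).

```bash
python3 -c "
from h import *
d=arm.get_image('wrist'); e=arm.sense()['ee_pos']
for r in(266,270):
    P=onplane(d,(317,r),0); c=P[:2]+31*M; print(c.round(1),'offset TCP->centre',((c-e[:2])@M).round(1),'to home',(H-c).round(1))
goal([*(H-31*M),15],45)
"
```

```text
[687.9  86.7] offset TCP->centre 31.9 to home [-4.9 66.3]
[688.   84.5] offset TCP->centre 29.7 to home [-5.  68.5]
at [690.1  54.9  14.9] F [ 0.3 -3.2 -2.7] shift [47.5  0.7 47.8] turn [-0.19 -0.3  -0.15]
axes along-m,up in tool: [0.703 0.    0.711] [ 0.711 -0.004 -0.703]
```

Call:
servo_tool(steps=[1.2, 0, 1.2, 0, 0, 0, 2.8, 0, 2.8, 0, 0, 0, 4.8, 0, 4.8, 0, 0, 0, 7, 0, 7, 0, 0, 0, 9.2, 0.1, 9.2, 0, 0, 0, 11.4, 0.1, 11.4, 0, 0, 0, 13.6, 0.2, 13.6, 0, 0, 0, 15.8, 0.2, 15.8, 0, 0, 0, 18, 0.3, 18, 0, 0, 0, 20.2, 0.3, 20.2, 0, 0, 0, 22.4, 0.4, 22.4, 0, 0, 0, 24.6, 0.4, 24.6, 0, 0, 0, 26.8, 0.5, 26.8, 0, 0, 0, 29, 0.5, 29, 0, 0, 0, 31.2, 0.5, 31.2, 0, 0, 0, 33.2, 0.5, 33.2, 0, 0, 0, 35, 0.5, 35, 0, 0, 0, 36.6, 0.5, 36.6, 0, 0, 0, 38, 0.5, 38, 0, 0, 0, 39, 0.5, 39, 0, 0, 0])

```text
time: 10.7
ee_pos: [686.2, 110.3, 15.3]
orientation: [0.627, 0.677, 0.26, -0.284]
wrist_force: [0.3, -3.0, -1.6]
width: 35.6
grip_force: 1.9
```

Call:
servo_tool(steps=[0.7, 0, 0.7, 0, 0, 0, 1.4, 0, 1.4, 0, 0, 0, 2.1, 0, 2.1, 0, 0, 0, 2.8, 0, 2.8, 0, 0, 0])

```text
time: 11.1
ee_pos: [685.9, 114.0, 15.2]
orientation: [0.627, 0.677, 0.26, -0.284]
wrist_force: [-0.2, -3.1, -2.8]
width: 36.1
grip_force: 1.9
```

Call:
servo_tool(steps=[0.7, 0, 0.7, 0, 0, 0, 1.4, 0, 1.4, 0, 0, 0, 2.1, 0, 2.1, 0, 0, 0])

```text
time: 11.4
ee_pos: [685.7, 117.1, 15.3]
orientation: [0.627, 0.677, 0.26, -0.284]
wrist_force: [0.3, -3.0, -2.6]
width: 36.2
grip_force: 1.9
```

Call:
servo_tool(steps=[0.7, 0, 0.7, 0, 0, 0, 1.4, 0, 1.4, 0, 0, 0])

```text
time: 11.6
ee_pos: [685.5, 119.0, 15.3]
orientation: [0.627, 0.677, 0.26, -0.284]
wrist_force: [0.3, -3.2, -2.4]
width: 36.1
grip_force: 1.9
```

Call:
servo_tool(steps=[0.7, 0, 0.7, 0, 0, 0, 1.4, 0, 1.4, 0, 0, 0])

```text
time: 11.8
ee_pos: [685.4, 121.0, 15.3]
orientation: [0.627, 0.677, 0.26, -0.284]
wrist_force: [-0.0, -4.3, -2.5]
width: 36.1
grip_force: 1.9
```

Call:
servo_tool(steps=[0.7, 0, 0.7, 0, 0, 0])

```text
time: 11.9
ee_pos: [685.3, 122.0, 15.3]
orientation: [0.627, 0.677, 0.26, -0.284]
wrist_force: [0.1, -3.2, -1.7]
width: 36.4
grip_force: 1.9
```

Call:
servo_tool(steps=[0.7, 0, 0.7, 0, 0, 0])

```text
time: 12.0
ee_pos: [685.2, 123.0, 15.4]
orientation: [0.627, 0.677, 0.26, -0.284]
wrist_force: [-0.4, -3.0, -2.2]
width: 35.9
grip_force: 1.9
```

Call:
servo_tool(steps=[0.7, 0, 0.7, 0, 0, 0])

```text
time: 12.1
ee_pos: [685.1, 124.0, 15.3]
orientation: [0.627, 0.677, 0.26, -0.284]
wrist_force: [1.1, -3.2, -2.9]
width: 35.9
grip_force: 2.3
```

Call:
servo_tool(steps=[0.7, 0, 0.7, 0, 0, 0])

```text
time: 12.2
ee_pos: [685.0, 124.6, 15.1]
orientation: [0.627, 0.677, 0.26, -0.284]
wrist_force: [0.4, -5.4, -2.8]
width: 36.1
grip_force: 3.2
```

Call:
servo_tool(steps=[0.7, 0, 0.7, 0, 0, 0])

```text
time: 12.3
ee_pos: [685.1, 124.7, 15.0]
orientation: [0.627, 0.677, 0.259, -0.284]
wrist_force: [0.4, -8.2, -2.2]
width: 36.3
grip_force: 3.9
```

Call:
servo_tool(steps=[0.7, 0, 0.7, 0, 0, 0])

```text
time: 12.4
ee_pos: [685.1, 124.9, 14.9]
orientation: [0.628, 0.677, 0.259, -0.283]
wrist_force: [-0.1, -9.1, -1.7]
width: 36.0
grip_force: 4.8
```

The force has jumped to 9 N and motion has stopped, so the bottle is against the stall's back. Retract straight back.

Call:
servo_tool(steps=[-1, 0, -1, 0, 0, 0, -2.5, 0, -2.5, 0, 0, 0, -5, 0, -5, 0, 0, 0, -9, 0, -9, 0, 0, 0, -14, 0, -14, 0, 0, 0, -20, 0, -20, 0, 0, 0, -26, 0, -26, 0, 0, 0, -32, 0, -32, 0, 0, 0, -38, 0, -38, 0, 0, 0, -43, 0, -43, 0, 0, 0, -46, 0, -46, 0, 0, 0, -48, 0, -48, 0, 0, 0, -48, 0, -48, 0, 0, 0, -48, 0, -48, 0, 0, 0, -48, 0, -48, 0, 0, 0])

```text
time: 13.9
ee_pos: [690.3, 59.9, 15.1]
orientation: [0.626, 0.678, 0.26, -0.284]
wrist_force: [0.2, 0.4, 0.2]
width: 36.1
grip_force: 0.0
```

```bash
python3 -c "
from h import *
d=arm.get_image('wrist'); s=arm.sense(); print(s['ee_pos'],s['wrist_force'].round(1))
g=d['frame']; hsv=cv2.cvtColor(g,cv2.COLOR_RGB2HSV)
m=cv2.inRange(hsv,(4,90,40),(18,255,200)); n,l,st,c=cv2.connectedComponentsWithStats(m)
for i in range(1,n):
    if st[i][4]>400:
        b=st[i]; rr=b[1]+b[3]; cc=np.where(l[rr-2]==i)[0].mean()
        print(b, 'base front', cc,rr, onplane(d,(cc,rr),0).round(1)+np.r_[31*M,0])
"
```

```text
[690.24043245  59.82025488  15.06946885] [-1.  -0.4 -0.5]
[   0   32  115  127 8159] base front 64.5 159 [513.85440854 151.40338303   0.        ]
[  90   33  143  133 9843] base front 180.5 166 [594.75440854 151.40338303   0.        ]
[ 256   56  121  115 8552] base front 315.45 171 [682.05440854 154.10338303   0.        ]
```

The bottle's base is level with the stored bottles along the row, and the hand is clear with zero force. Handing in.

```bash
python3 -c "
from cell import arm
print(arm.hand_in())"
```

```text
the job is handed in; nothing more can be done
None
```

I pushed the bottle upright into the empty stall, where the force rise showed it against the back, then backed the hand clear and handed in at about 14 s; no verdict was returned.

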